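# Swing the filling nozzle over the beaker and clamp it

### The arm

A 6-joint arm with a two-finger parallel gripper is mounted at the origin on a cart in front of the work surface, level with it; the furniture and walls round the work are solid. World frame = base frame: x ahead of the robot, y to its left, z up, the work surface at z = 0. Lengths are in m, angles in rad, forces in N, time in s.
With the tool pointing down it reaches from about 0.3 to 0.875 m from the base axis. Payload 6.4 kg.
Tool frame: the origin (TCP) lies midway between the tips of the shut fingers; the grasp point (between the pads) lies 19 mm behind it; z points along the fingers, y is the line along which they close (so a half turn about z gives the same grasp; the last joint's range is limited). The gripper opens to 85 mm and grips with 20 to 120 N. Pads are 22 mm wide; open, the fingers measure 114 mm over their backs; the gripper's body (76 mm by 85 mm) begins 54 mm behind the grasp point. The pads swing forward as they close: fully open they stand 13 mm farther back than shut.
Start: joints at [-1.555, 0.181, 1.607, -0, 1.354, -0.206], TCP at [0.127, -0.561, 0.231] pointing down, gripper open.
Joint ranges: [-2.99, 2.99], [-0.89, 2.07], [0.3, 2.58], [-1.14, 4.28], [0, 2.63], [-3.12, 3.12]. Speed limits (rad/s): [2.57, 2.57, 3.01, 3.14, 3.14, 3.14].

### API

Orientations are given as a unit quaternion [w, x, y, z].
In Python, from bench import robot gives the robot as it stands.
- The arm moves only by the tool servo_tool, never from a script. Its argument "rows" is a list of rows, each a list of 5 numbers: the opening, from -1 (shut) to 1 (fully open), then the shift along the tool's x, y, z in m, then the turn about the tool's z in rad. In form: [[grip, tx, ty, tz, turn], ...]. A call has 1 to 10 rows; each row is the pose to reach, as a shift and turn from the pose commanded when the call began, along the tool's axes at that moment; what a row does not reach only later rows make up. A row lasts 1/8 s, in which the tool goes at most 62.5 mm and 10.7 degrees, less where a joint would pass 70% of its speed; a pose out of reach is approached as far as the arm can. A call with a gripper value outside its range is refused whole. The fingers move at their own pace and stop on an object; "grip_force" is the grip in N (left out, the last holds). Time passes only in rows, so rows that repeat a pose let the fingers close. It gives the time, the measured TCP pose, the force, the opening and the grip force at its end, in the units of the state.
- robot.get_state(): the state, without advancing time (a new reading comes with each control period).
- robot.grab_frame(name): name is "scene" or "top" or "wrist"; returns a dict with "image" (384x512x3 uint8, red, green, blue), "fx", "fy", "cx", "cy" (pixels), "R" (3x3) and "t" (3): a world point X has camera coordinates R X + t. Camera axes: x right, y down, z forward; pixel columns grow to the right and rows downward; lengths in m; the calibration is good to about 2 mm. A picture is of the moment at which its call begins. There is no depth.
- robot.job_done(): hands the job in; it is judged then, once.
Trained networks look in a picture, given as the dict that the camera call returned (one of the last four; its "shot" number tells which), for a name from the list of things; names that differ only in an ending like _2 or _b are one class to them, and where a whole thing is asked for, a point or a joint stands for the part that bears it (a point fixed in the world has none). Each returns a list of dicts, best first, with "score" (0 to 1); they miss things now and then, are a little off and sometimes report something else, mostly with a low value. They report only what shows in the picture. A call takes as long as a camera call. They do not tell look-alikes from the thing itself.
- robot.recognise(query, picture): "position" ([x, y, z] in m, in world coordinates, good to about 4 mm: the middle of the surface that is visible of it).
The state is a dict: "clock": time; "q": joint angles; "dq": joint speeds; "joint_efforts": joint torques, N m; "position": TCP position; "ee_rot": TCP orientation; "ft_force": force on the tool from outside, world axes, zero at the start; "wrist_torque": the same for the moment, N m; "width": opening from 0.0 (shut) to 1.0 (fully open); "gripper_force": force on a finger pad.
Only numpy, scipy, OpenCV 4.12 (cv2) and the standard library are available. Lean on these libraries where they do the work, as an engineer would, in place of code of your own. Each camera call takes 0.05 s, during which the arm holds its last target. There are 200 camera calls.

### The job

Get the filling stand ready for the beaker: with a fingertip against the side of the swing arm, push the arm round until its nozzle is over the middle of the tall beaker, then push the clamp lever on top of the column clockwise (seen from above) as far as it goes, so that the arm is locked there. Swing first and clamp afterwards, with the nozzle still over the beaker at the end. Leave the beaker, the shallow glass dish and the shallow cup standing where they are: do not lift, shift or tip them.

Things in the scene. Friction and masses are not known exactly. Their poses are not given: they have to be found in the camera images.
- column_axis (a point): Point on the vertical axis of the filling stand's column, 112 mm above the worktop, at the middle of the arm's height. The stand is fixed to the worktop: grey round foot 110 mm across, steel column 24 mm across, whose top is 156 mm above the worktop (the highest part of the stand). Its x axis points away from the side where the vessels stand. Arm and lever both turn about this axis.
- nozzle (a point): Lower opening of the nozzle (14 mm across) at the outer end of the swing arm, 170 mm from the column axis and 80 mm above the worktop. Above it a block 32 mm across (z 100 to 122 mm) and a small funnel 42 mm across (z 122 to 140 mm).
- bar_middle (a point): Middle of the straight aluminium bar of the swing arm, 120 mm from the column axis, 112 mm above the worktop: a good place to push sideways. The bar is 14 mm wide and 16 mm high (z 104 to 120 mm) and free to touch from 85 to 140 mm from the axis. The vessels below it are at most 68 mm high. Site x axis along the bar, towards the column.
- swing_arm (a joint): Angle of the swing arm, rad: 0 when it points straight to the front of the stand (along minus x of the stand), growing clockwise seen from above, stops at -1.4 and 1.4. Stiff pivot, about 0.15 N m (a push of 1 to 2 N at bar_middle), no spring: it stays where it is left.
- lever_ball (a point): Centre of the black ball, 22 mm across, at the end of the clamp lever: 80 mm from the column axis, 140 mm above the worktop (20 mm above the arm's top). The lever is a round steel rod 12 mm thick that runs level and radially from the column cap (36 mm across, z 128 to 150 mm) to the ball.
- clamp_lever (a joint): Angle of the clamp lever, rad: 0 loose, growing clockwise seen from above, 1.4 at its stop (clamped). Friction about 0.22 N m (about 4 N at the lever's middle), no spring: it stays where it is left. It moves by itself, the arm does not turn with it.
- beaker: The beaker: open, clear, 53 mm wide, 68 mm high, the tallest of the three vessels under the arm's sweep; loose. Origin at the centre of its underside, z up. It stands about 170 mm from the column axis in any one of three places.
- petri_dish: Shallow clear glass dish, 65 mm wide, 12 mm high, loose, in another of the three places. Origin at the centre of its underside.
- powder_cup: Shallow cup, 55 mm wide, 14 mm high, loose, in another of the three places. Origin at the centre of its underside.
Mind the look-alikes: they are no part of the job. Leave any orange look-alike of the beaker alone.

How it is judged:
By the outcome, as a careful person would: the job done as asked, in the order asked, and still so for the second after the job is handed in, with the robot touching nothing.
It also fails if it takes over 51 s, if anything falls off the work surface, if the arm or the gripper's body presses on something with over 40 N, if the wrist force passes 120 N, or if a joint passes its speed limit or range.

## Working session

There is one attempt and no reset: what is moved stays moved. The work goes in short steps, Python scripts to look and compute and a tool call to move; the robot and the scene stay as the last step left them, time stands still between calls to the robot, and variables do not carry over. Pictures are saved under pics/ and viewed, at most 10 in all, crops included, and the job is handed in when it is done.

Besides the shell and the picture viewer there is one more tool, called after "Emit:" as name(argument=value, ...), one argument or row to a line, values as JSON. servo_tool: Moves the arm, as the interface text tells. Its arguments: {"type":"object","properties":{"rows":{"type":"array"},"grip_force":{"type":"number"}},"required":["rows"]}

```bash
mkdir -p pics; python3 - <<'E'
from bench import robot
import cv2,numpy as np
ims=[]
for c in ["scene","top"]:
    p=robot.grab_frame(c); ims.append(p["image"])
    print(c,p["fx"],p["cx"],p["cy"],np.round(p["R"],3).tolist(),np.round(p["t"],3).tolist())
    for n in ["column_axis","nozzle","bar_middle","lever_ball","beaker","petri_dish","powder_cup"]:
        print(n,[(np.round(d["position"],3).tolist(),round(d["score"],2)) for d in robot.recognise(n,p)[:3]])
    cv2.imwrite(f"pics/{c}.png",cv2.resize(p["image"][:,:,::-1],(768,576),interpolation=cv2.INTER_CUBIC))
s=robot.get_state();print(s["clock"],s["position"],s["ee_rot"],s["width"])
E
```

```text
scene 475.88244126973586 259.7369644179822 181.20842372824848 [[-0.862, -0.506, 0.023], [-0.247, 0.38, -0.891], [0.443, -0.774, -0.453]] [0.439, 0.207, 0.686]
column_axis [([0.534, 0.004, 0.107], 0.92)]
nozzle [([0.441, 0.04, 0.113], 0.97)]
bar_middle [([0.437, 0.036, 0.121], 0.69)]
lever_ball [([0.536, -0.022, 0.142], 0.86)]
beaker [([0.495, 0.223, 0.047], 0.76), ([0.402, 0.206, 0.047], 0.63), ([0.427, 0.106, 0.053], 0.56)]
petri_dish [([0.387, -0.022, 0.008], 0.69)]
powder_cup [([0.428, -0.135, 0.005], 0.82)]
top 350.02339239009825 257.22567641635163 189.9980436145266 [[-0.013, -1.0, 0.023], [-0.999, 0.011, -0.053], [0.053, -0.024, -0.998]] [0.033, 0.518, 0.943]
column_axis [([0.536, 0.001, 0.121], 0.84)]
nozzle [([0.439, 0.034, 0.122], 0.86), ([0.537, 0.003, 0.124], 0.41)]
bar_middle [([0.442, 0.034, 0.118], 0.88)]
lever_ball [([0.54, -0.028, 0.146], 0.61)]
beaker [([0.403, 0.191, 0.006], 0.81), ([0.435, 0.104, -0.0], 0.73), ([0.503, 0.223, 0.012], 0.59)]
petri_dish [([0.388, -0.024, 0.004], 0.8), ([0.438, 0.033, 0.122], 0.49)]
powder_cup [([0.436, -0.137, 0.003], 0.87)]
0.8 [ 0.12652483 -0.56091831  0.23128797] [5.29810354e-06 9.93855689e-01 1.10683646e-01 2.79960341e-06] 0.9986995220532149
```

View pics/scene.png

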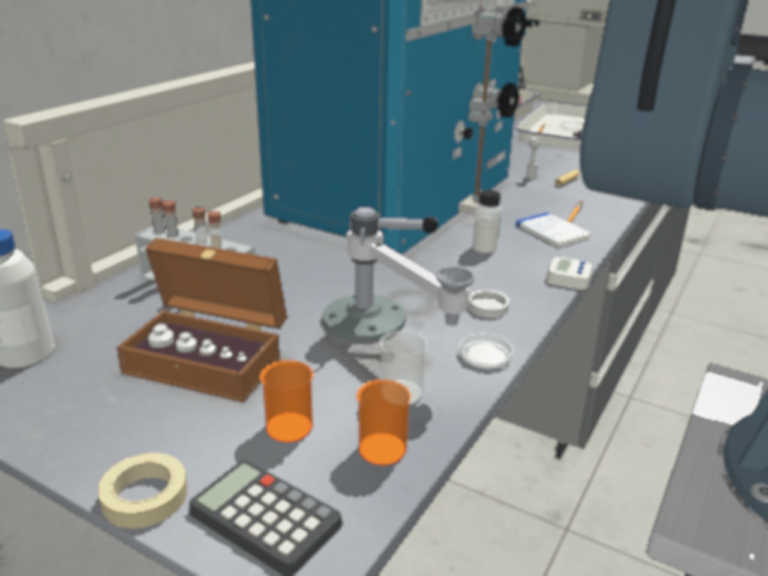

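View pics/top.png

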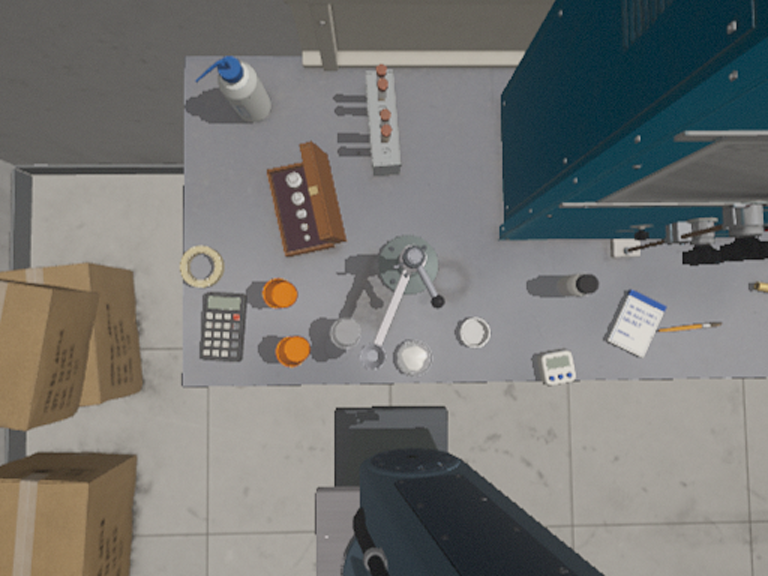

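The clear beaker is at about (345,333) in the top view and (403,368) in the scene view. The nozzle is at (372,355), the column at (413,257) and the lever ball at (437,300). The orange cups are decoys. Both pushes go clockwise. I'll refine these positions with a crop.

```bash
cat > h.py <<'E'
from bench import robot
import cv2,numpy as np
def ray(p,u,v,z):
    R,t=np.array(p["R"]),np.array(p["t"]); d=R.T@[(u-p["cx"])/p["fx"],(v-p["cy"])/p["fy"],1]; c=-R.T@t
    return c+d*(z-c[2])/d[2]
def proj(p,X):
    c=np.array(p["R"])@X+np.array(p["t"]); return p["fx"]*c[0]/c[2]+p["cx"],p["fy"]*c[1]/c[2]+p["cy"]
def crop(p,u0,v0,w,h,k,f):
    cv2.imwrite(f,cv2.resize(np.ascontiguousarray(p["image"][v0:v0+h,u0:u0+w,::-1]),None,fx=k,fy=k,interpolation=cv2.INTER_CUBIC))
E
python3 - <<'E'
from h import *
p=robot.grab_frame("top")
crop(p,210,150,130,100,6,"pics/c1.png")
q=robot.grab_frame("scene")
crop(q,200,130,160,150,4,"pics/c2.png")
E
```

```text
(no output)
```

View pics/c1.png

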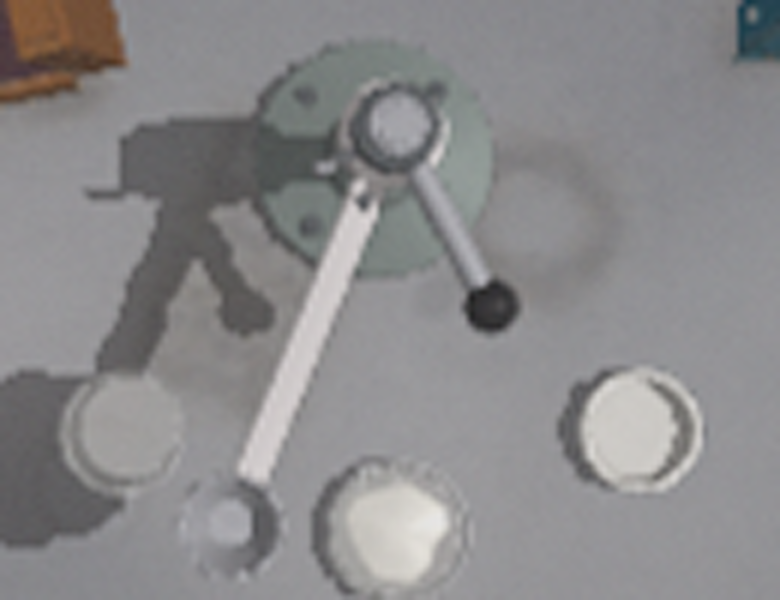

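View pics/c2.png

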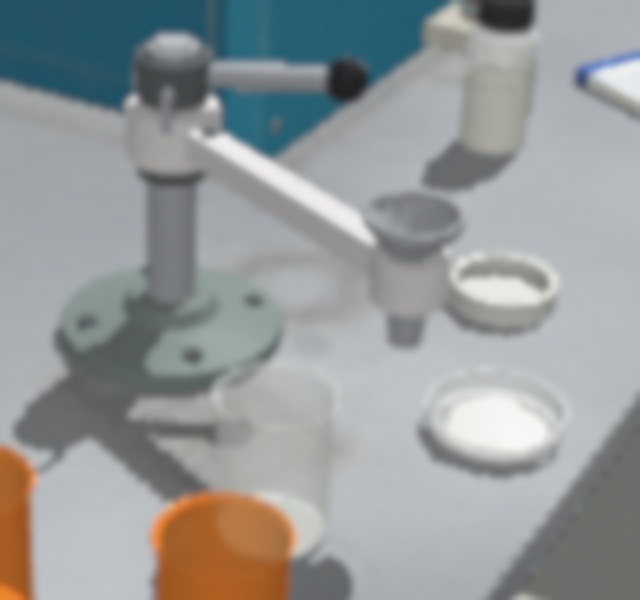

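The top crop shows the column cap at (398,122), the ball at (492,305), the funnel at (230,526) and the beaker rim at (125,431). In the scene crop the beaker rim is at (275,395).

```bash
python3 - <<'E'
from h import *
p=robot.grab_frame("top");q=robot.grab_frame("scene")
T=lambda x,y,z:ray(p,210+(x+.5)/6-.5,150+(y+.5)/6-.5,z)[:2]
S=lambda x,y,z:ray(q,200+(x+.5)/4-.5,130+(y+.5)/4-.5,z)[:2]
P=dict(cap=T(398,122,.153),foot=T(375,158,.01),ball=T(492,305,.14),fun=T(230,526,.14),beak=T(125,431,.068))
P2=dict(foot=S(170,325,.01),ball=S(348,79,.14),fun=S(414,217,.14),beak=S(275,395,.068),base=S(272,525,.001))
print({k:v.round(4).tolist() for k,v in P.items()});print({k:v.round(4).tolist() for k,v in P2.items()})
for D in(P,P2):
    c=P["cap"]
    for k in D: d=D[k]-c; print(k,np.hypot(*d).round(4),np.degrees(np.arctan2(d[1],-d[0])).round(1))
E
```

```text
{'cap': [0.5578, -0.0147], 'foot': [0.557, -0.0151], 'ball': [0.4862, -0.0518], 'fun': [0.4008, 0.0527], 'beak': [0.4359, 0.0973]}
{'foot': [0.5533, -0.0074], 'ball': [0.4863, -0.0536], 'fun': [0.3997, 0.0558], 'beak': [0.4356, 0.1], 'base': [0.4365, 0.0966]}
cap 0.0 180.0
foot 0.0009 -26.8
ball 0.0806 -27.4
fun 0.1708 23.2
beak 0.1655 42.6
foot 0.0086 58.3
ball 0.0814 -28.6
fun 0.1731 24.0
beak 0.1676 43.2
base 0.1646 42.5
```

Emit:
servo_tool(
  rows=[
    [-1, 0.413, -0.469, 0, 0.8],
    [-1, 0.413, -0.469, 0, 0.8],
    [-1, 0.413, -0.469, 0, 0.8],
    [-1, 0.413, -0.469, 0, 0.8],
    [-1, 0.413, -0.469, 0, 0.8],
    [-1, 0.413, -0.469, 0, 0.8],
    [-1, 0.413, -0.469, 0, 0.8],
    [-1, 0.413, -0.469, 0, 0.8],
    [-1, 0.413, -0.469, 0, 0.8],
    [-1, 0.413, -0.469, 0, 0.8],
  ],
  grip_force=40,
)

```text
clock: 2.25
position: [0.4253, -0.0139, 0.2319]
ee_rot: [0.0, 0.959, -0.285, 0.001]
ft_force: [1.5, -1.1, 0.2]
width: -0.0
gripper_force: 0.0
```

Emit:
servo_tool(
  rows=[
    [-1, 0, 0, 0.05, 0],
    [-1, 0, 0, 0.1, 0],
    [-1, 0, 0, 0.13, 0],
    [-1, 0, 0, 0.13, 0],
    [-1, 0, 0, 0.13, 0],
  ],
)

```text
clock: 2.88
position: [0.4254, -0.0163, 0.1026]
ee_rot: [0.0, 0.958, -0.285, 0.001]
ft_force: [-0.5, 0.3, 0.1]
width: 0.001
gripper_force: 0.0
```

```bash
python3 - <<'E'
from h import *
p=robot.grab_frame("scene")
crop(p,200,80,160,150,4,"pics/c3.png")
E
```

```text
(no output)
```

View pics/c3.png

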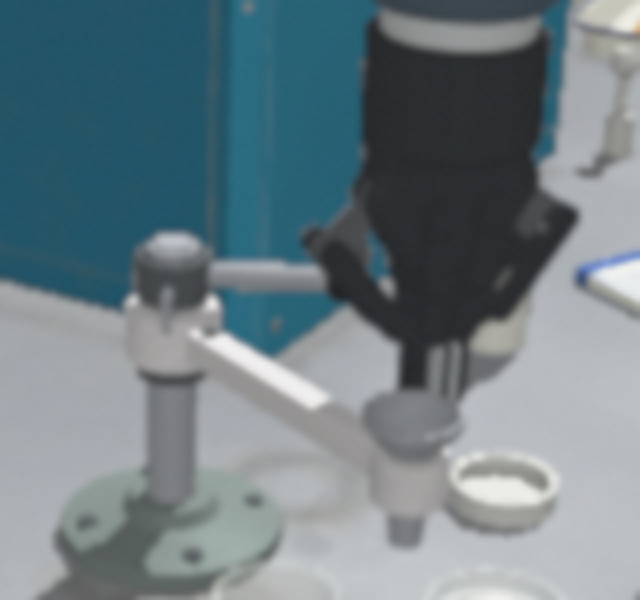

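The fingers are shut and on the lever side of the bar, with the tip below the top of the bar. I'll push part of the way, then measure.

Emit:
servo_tool(
  rows=[
    [-1, -0.003, -0.01, 0, 0.02],
    [-1, -0.005, -0.02, 0, 0.05],
    [-1, -0.006, -0.028, 0, 0.08],
    [-1, -0.008, -0.036, 0, 0.11],
    [-1, -0.009, -0.044, 0, 0.14],
    [-1, -0.01, -0.051, 0, 0.16],
    [-1, -0.012, -0.058, 0, 0.16],
    [-1, -0.012, -0.058, 0, 0.16],
  ],
)

```text
clock: 3.92
position: [0.4465, 0.0396, 0.1017]
ee_rot: [-0.0, 0.933, -0.36, 0.0]
ft_force: [-0.3, 0.1, -0.7]
width: 0.003
gripper_force: 0.0
```

```bash
python3 - <<'E'
from h import *
p=robot.grab_frame("scene")
crop(p,200,130,160,150,4,"pics/c4.png")
for n in ["nozzle","beaker"]: print(n,[(np.round(d["position"],3).tolist(),round(d["score"],2)) for d in robot.recognise(n,p)[:3]])
print(robot.get_state()["position"])
E
```

```text
nozzle [([0.438, 0.075, 0.115], 0.81)]
beaker [([0.428, 0.11, 0.053], 0.95), ([0.496, 0.222, 0.046], 0.88), ([0.399, 0.202, 0.047], 0.7)]
[0.44599806 0.039262   0.10129767]
```

View pics/c4.png

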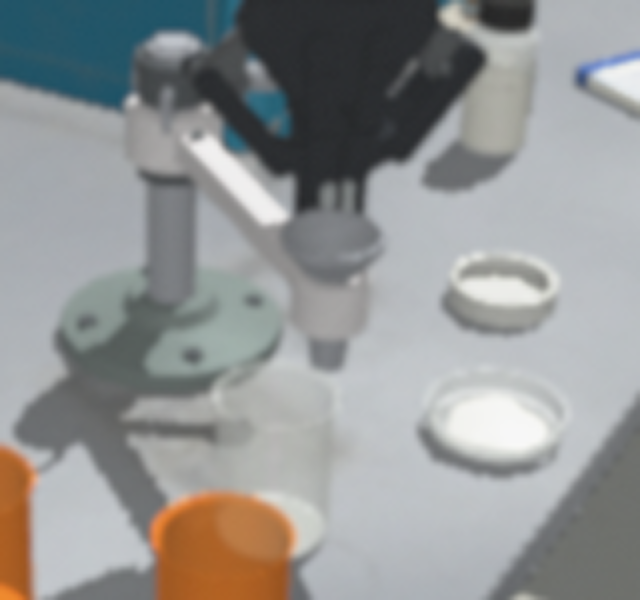

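The funnel centre is now at about (333,233) and the nozzle's lower end at (328,364), just above and to the right of the beaker rim at (275,395).

```bash
python3 - <<'E'
from h import *
q=robot.grab_frame("scene");c=np.array([.557,-.0145])
S=lambda x,y,z:ray(q,200+(x+.5)/4-.5,130+(y+.5)/4-.5,z)[:2]
for k in[(333,233,.14),(328,364,.08),(275,395,.068)]:
    d=S(*k)-c; print(S(*k).round(4),np.hypot(*d).round(4),np.degrees(np.arctan2(d[1],-d[0])).round(1))
for a in(41,43):
  for z in(.14,.08):
    a_=np.radians(a);u,v=proj(q,np.array([c[0]-.17*np.cos(a_),c[1]+.17*np.sin(a_),z])); print(a,z,round((u-200+.5)*4,1),round((v-130+.5)*4,1))
E
```

```text
[0.4204 0.0854] 0.1693 36.2
[0.4199 0.0848] 0.1693 35.9
[0.4356 0.1   ] 0.1669 43.3
41 0.14 300.4 239.8
41 0.08 294.9 371.8
43 0.14 285.9 241.7
43 0.08 280.9 373.9
```

Emit:
servo_tool(
  rows=[
    [-1, -0.001, -0.004, 0, 0],
    [-1, -0.002, -0.008, 0, 0],
    [-1, -0.003, -0.011, 0, 0],
    [-1, -0.003, -0.013, 0, 0],
    [-1, -0.003, -0.015, 0, 0],
    [-1, -0.003, -0.015, 0, 0],
  ],
)

```text
clock: 4.88
position: [0.454, 0.0526, 0.1012]
ee_rot: [-0.0, 0.933, -0.361, -0.0]
ft_force: [-0.3, -1.4, 0.2]
width: 0.004
gripper_force: 0.0
```

```bash
python3 - <<'E'
from h import *
p=robot.grab_frame("scene")
crop(p,200,130,160,150,4,"pics/c5.png")
E
```

```text
(no output)
```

View pics/c5.png

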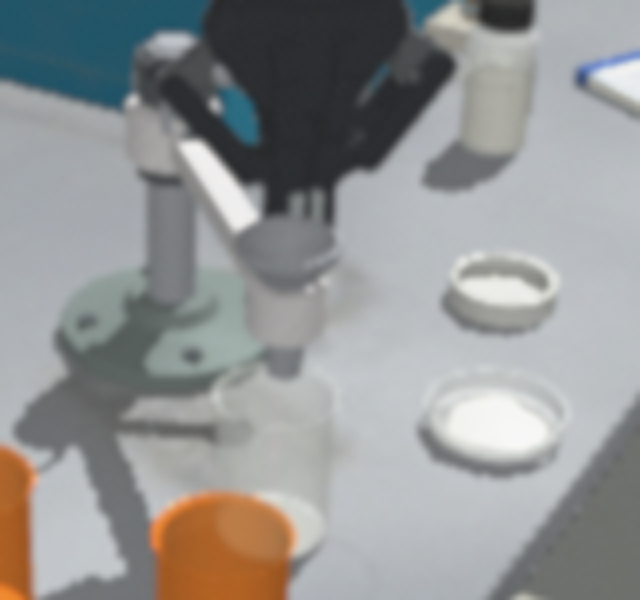

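The nozzle is now over the middle of the beaker, with the funnel at (288,245) and the nozzle end at about (286,372), which is roughly 42.6°. Next I'll retreat, lift and go round behind the lever.

Emit:
servo_tool(
  rows=[
    [-1, 0, 0.015, 0, 0],
    [-1, 0, 0.03, 0, 0],
    [-1, 0, 0.03, -0.06, 0],
    [-1, 0, 0.03, -0.12, 0],
    [-1, 0.05, 0.035, -0.12, -0.3],
    [-1, 0.1, 0.045, -0.12, -0.6],
    [-1, 0.149, 0.052, -0.12, -0.9],
    [-1, 0.149, 0.052, -0.12, -1.09],
    [-1, 0.149, 0.052, -0.12, -1.09],
    [-1, 0.149, 0.052, -0.12, -1.09],
  ],
)

```text
clock: 6.18
position: [0.5281, -0.0874, 0.221]
ee_rot: [-0.0, 0.984, 0.177, -0.0]
ft_force: [0.2, -0.7, -0.1]
width: 0.001
gripper_force: 0.0
```

```bash
cat > arc.py <<'E'
from h import *
import sys
from scipy.spatial.transform import Rotation as Ro
# tool-frame shift for lever angles (deg), contact offset off, radius r, tip height z
def rows(angs,off,r=.058,z=.128):
    s=robot.get_state(); R=Ro.from_quat(np.roll(s["ee_rot"],-1)).as_matrix(); P=np.array(s["position"])
    h=np.degrees(np.arctan2(-R[1,1],-R[0,1])); print("P",P.round(4),"heading",h.round(1),"q",np.round(s["q"],2),"F",np.round(s["ft_force"],1))
    for a in angs:
        A=np.radians(a); u=np.array([-np.cos(A),np.sin(A)]);t=np.array([np.sin(A),np.cos(A)])
        X=np.r_[np.array([.557,-.0145])+r*u-off*t,z]; d=R.T@(X-P); print(a,d.round(4),"turn",np.radians(h-(90-a)).round(3))
if __name__=="__main__": rows(eval(sys.argv[1]),float(sys.argv[2]))
E
python3 arc.py "[-28]" .05; python3 - <<'E'
from h import *
p=robot.grab_frame("scene");crop(p,200,80,160,150,4,"pics/c6.png")
E
```

```text
P [ 0.5281 -0.0874  0.221 ] heading 110.4 q [-0.39  0.1   1.72 -0.    1.32  0.83] F [ 0.2 -0.7 -0.1]
-28 [ 0.0017 -0.001   0.093 ] turn -0.133
```

View pics/c6.png

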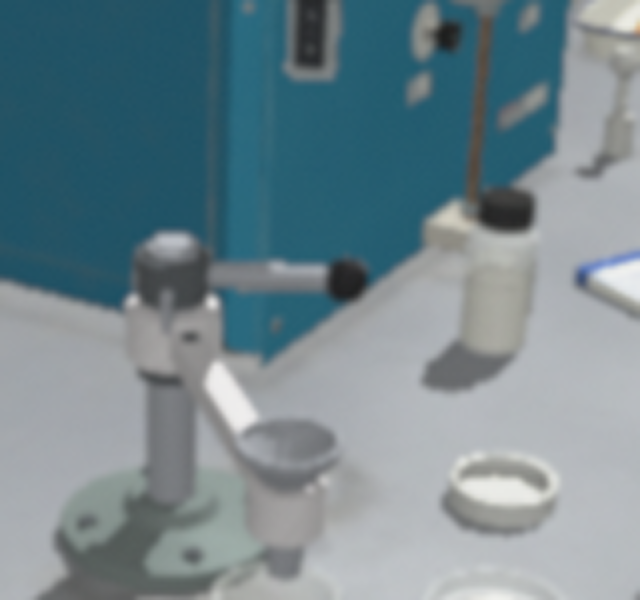

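```bash
python3 - <<'E'
from h import *
q=robot.grab_frame("scene");p=robot.grab_frame("top")
print(ray(q,266,171,0),ray(q,255,169,0))
# box lines: higher edge in the top view for assumed heights
for z in(0,.2,.4): print(z,ray(p,335,159,z)[:2],ray(p,420,159,z)[:2])
E
```

```text
[ 0.61347765 -0.20740167  0.        ] [ 0.64072897 -0.20261333  0.        ]
0 [ 0.60364044 -0.19271043] [ 0.6014185  -0.43323161]
0.2 [ 0.57567637 -0.1427447 ] [ 0.57391342 -0.33358148]
0.4 [ 0.5477123  -0.09277896] [ 0.54640834 -0.23393134]
```

The box corner at (0.61, -0.20) is clear of the gripper, so I'll descend beside the lever.

Emit:
servo_tool(
  rows=[
    [-1, 0.002, -0.001, 0.04, -0.13],
    [-1, 0.002, -0.001, 0.08, -0.13],
    [-1, 0.002, -0.001, 0.093, -0.13],
    [-1, 0.002, -0.001, 0.093, -0.13],
  ],
)

```text
clock: 6.82
position: [0.5302, -0.0848, 0.128]
ee_rot: [-0.0, 0.971, 0.238, -0.001]
ft_force: [0.4, -0.0, -0.2]
width: -0.002
gripper_force: 0.0
```

```bash
python3 arc.py "[-28]" .024;python3 arc.py "[-20,-10,0,10,20,30]" .021
```

```text
P [ 0.5302 -0.0848  0.128 ] heading 117.5 q [-0.38  0.22  1.79 -0.    1.14  0.71] F [ 0.4 -0.  -0.2]
-28 [-0.0016 -0.0255  0.0001] turn -0.009
P [ 0.5302 -0.0848  0.128 ] heading 117.5 q [-0.38  0.22  1.79 -0.    1.14  0.71] F [ 0.4 -0.  -0.2]
-20 [-0.004  -0.0368  0.0001] turn 0.131
-10 [-0.0054 -0.0474  0.0001] turn 0.306
0 [-0.0049 -0.0582  0.0001] turn 0.48
10 [-0.0026 -0.0687  0.0001] turn 0.655
20 [ 0.0016 -0.0786  0.0001] turn 0.829
30 [ 0.0074 -0.0876  0.0001] turn 1.004
```

Emit:
servo_tool(
  rows=[
    [-1, -0.001, -0.013, 0, 0],
    [-1, -0.002, -0.025, 0, 0],
    [-1, -0.004, -0.037, 0, 0.13],
    [-1, -0.005, -0.042, 0, 0.22],
    [-1, -0.005, -0.047, 0, 0.31],
    [-1, -0.005, -0.053, 0, 0.39],
    [-1, -0.005, -0.058, 0, 0.48],
    [-1, -0.004, -0.064, 0, 0.57],
    [-1, -0.003, -0.069, 0, 0.65],
    [-1, -0.003, -0.069, 0, 0.65],
  ],
)

```text
clock: 8.07
position: [0.4967, -0.0248, 0.1295]
ee_rot: [0.0, 0.997, -0.083, 0.001]
ft_force: [1.1, -1.5, 1.4]
width: -0.002
gripper_force: 0.9
```

```bash
python3 arc.py "[20,30,40,46,50,54]" .021
```

```text
P [ 0.4967 -0.0248  0.1295] heading 80.4 q [-0.29  0.13  1.89 -0.    1.12  1.45] F [ 1.1 -1.5  1.4]
20 [-0.0031 -0.0101  0.0015] turn 0.182
30 [-0.0039 -0.0208  0.0015] turn 0.357
40 [-0.0029 -0.0315  0.0015] turn 0.531
46 [-0.0014 -0.0378  0.0015] turn 0.636
50 [ 0.     -0.0419  0.0015] turn 0.706
54 [ 0.0017 -0.0458  0.0015] turn 0.776
```

Emit:
servo_tool(
  rows=[
    [-1, -0.002, -0.005, 0, 0.09],
    [-1, -0.003, -0.01, 0, 0.18],
    [-1, -0.004, -0.016, 0, 0.27],
    [-1, -0.004, -0.021, 0, 0.36],
    [-1, -0.004, -0.026, 0, 0.44],
    [-1, -0.003, -0.031, 0, 0.53],
    [-1, -0.002, -0.035, 0, 0.59],
    [-1, -0.001, -0.038, 0, 0.64],
    [-1, -0.001, -0.038, 0, 0.64],
  ],
)

```text
clock: 9.2
position: [0.5014, 0.0127, 0.1289]
ee_rot: [0.0, 0.92, -0.392, 0.0]
ft_force: [-1.1, -1.6, 1.9]
width: -0.006
gripper_force: 1.2
```

```bash
python3 arc.py "[48,50,52,54,56,58]" .021
```

```text
P [0.5014 0.0127 0.1289] heading 43.8 q [-0.21  0.14  1.88 -0.    1.12  2.17] F [-1.1 -1.6  1.9]
48 [-0.0005 -0.0021  0.0009] turn 0.032
50 [-0.0011 -0.0042  0.0009] turn 0.067
52 [-0.0017 -0.0063  0.0009] turn 0.102
54 [-0.0021 -0.0084  0.0009] turn 0.137
56 [-0.0026 -0.0105  0.0009] turn 0.171
58 [-0.0029 -0.0126  0.0009] turn 0.206
```

Emit:
servo_tool(
  rows=[
    [-1, 0, -0.002, 0, 0.03],
    [-1, -0.001, -0.004, 0, 0.07],
    [-1, -0.002, -0.006, 0, 0.1],
    [-1, -0.002, -0.006, 0, 0.1],
  ],
)

```text
clock: 9.7
position: [0.5045, 0.0183, 0.1283]
ee_rot: [-0.0, 0.899, -0.439, 0.0]
ft_force: [-1.5, -2.9, 1.2]
width: -0.004
gripper_force: 1.3
```

Emit:
servo_tool(
  rows=[
    [-1, 0, -0.001, 0, 0.02],
    [-1, 0, -0.002, 0, 0.03],
    [-1, 0, -0.002, 0, 0.03],
  ],
)

```text
clock: 10.07
position: [0.5055, 0.0196, 0.1281]
ee_rot: [0.0, 0.892, -0.452, -0.001]
ft_force: [-3.7, -2.7, 3.6]
width: 0.004
gripper_force: 2.4
```

Emit:
servo_tool(
  rows=[
    [-1, 0, -0.001, 0, 0],
    [-1, 0, -0.002, 0, 0],
    [-1, 0, -0.002, 0, 0],
  ],
)

```text
clock: 10.45
position: [0.5058, 0.0198, 0.1281]
ee_rot: [0.002, 0.892, -0.452, -0.002]
ft_force: [-10.9, -6.4, 8.4]
width: -0.003
gripper_force: 6.5
```

Emit:
servo_tool(
  rows=[
    [-1, 0, -0.001, 0, 0],
    [-1, 0, -0.002, 0, 0],
    [-1, 0, -0.002, 0, 0],
  ],
)

```text
clock: 10.82
position: [0.506, 0.0201, 0.128]
ee_rot: [0.003, 0.892, -0.452, -0.003]
ft_force: [-17.1, -11.5, 12.9]
width: -0.003
gripper_force: 10.6
```

The force rose with almost no motion, so the lever is at its stop. I'll back off, lift and check.

Emit:
servo_tool(
  rows=[
    [-1, 0, 0.01, 0, 0],
    [-1, 0, 0.022, 0, 0],
    [-1, 0, 0.03, 0, 0],
    [-1, 0, 0.03, -0.06, 0],
    [-1, 0, 0.03, -0.12, 0],
    [-1, 0, 0.09, -0.15, 0],
    [-1, 0, 0.15, -0.15, 0],
    [-1, 0, 0.2, -0.15, 0],
    [-1, 0, 0.2, -0.15, 0],
  ],
)

```text
clock: 11.95
position: [0.3463, -0.0981, 0.2785]
ee_rot: [0.0, 0.891, -0.454, 0.001]
ft_force: [0.5, 0.9, 0.8]
width: 0.001
gripper_force: 0.0
```

```bash
python3 - <<'E'
from h import *
p=robot.grab_frame("scene");crop(p,200,130,160,150,4,"pics/c7.png")
s=robot.get_state();print(s["position"],s["ft_force"])
E
```

```text
[ 0.34740281 -0.09729952  0.2786069 ] [ 0.46810249 -0.39122594  0.48000021]
```

View pics/c7.png

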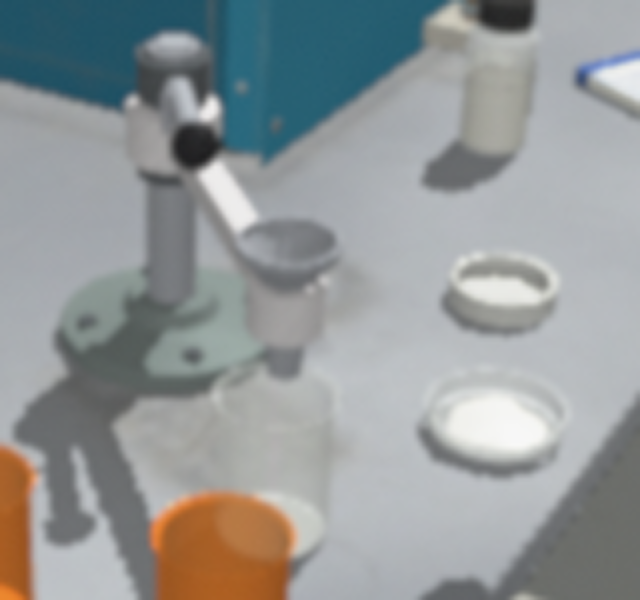

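The nozzle end at (286,372) is over the beaker. The ball at (195,145) is at its stop, and the vessels haven't moved.

```bash
python3 - <<'E'
from h import *
p=robot.grab_frame("scene");d=ray(p,200+195.5/4-.5,130+145.5/4-.5,.14)[:2]-[.557,-.0145]
print(np.hypot(*d),np.degrees(np.arctan2(d[1],-d[0])))
if np.degrees(np.arctan2(d[1],-d[0]))>48: print(robot.job_done())
E
```

```text
0.07813291051400688 50.928205202760886
the job is handed in; nothing more can be done
None
```

The nozzle is over the middle of the beaker and the clamp lever is against its stop (swung first, clamped after); the vessels still stand where they were, and the job is handed in.

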